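Lower a photometer's falling cover shut and start the reading

TASK

A cuvette is standing in the photometer and its cover leans open; take the reading. With the fingers only touching, never pinching, push the cover forward from behind until it topples, catch it on the fingers from beneath part of the way down and lower it slowly and gently until it rests fully shut, without letting it drop or slam. Then press the large oblong measuring key fully down and let it come up again; leave the cuvette, the vials and the beaker alone, and do not press the key before the cover is shut.

Things in the scene. Friction and masses are not known exactly. Their poses are not given: they have to be found in the camera images.
- photometer: Bench photometer, pale plastic case, fixed to the worktop, 230 mm (x) by 144 mm (y). Origin: on the worktop under its middle; z up, front faces its -x. Rear part (x -10 to +110 mm): block 93 mm high, cuvette compartment open at its top (x 14 to 80, y -47 to +47 mm). Front part (x -120 to -10 mm): deck with display and keys, sloping up from about 36 mm high at the front to 55 mm at the block.
- cover (a joint): Cover angle, rad: 0 shut and level on the block, grows as it opens; open stop at 1.78, leaning back past the vertical (1.57, its balance point). Pushed past that it falls shut by its weight (0.2 to 0.3 kg), slowed by a weak damper: about 1.9 s from 1.4 to 0.8 rad, about 1.1 s more to shut, reaching 0.7 to 1 rad/s if not caught. Held from beneath at the free edge it weighs 1 to 1.6 N.
- cover_hinge (a point): Point on the hinge pin at the middle of the cover's width: photometer x +98 mm, y 0, 100 mm above the worktop. The hinge axis is the photometer's y axis.
- cover_lip (a point): Middle of the cover's free edge and thickness, 133 mm from the hinge pin. The cover is a dark flat plate, 112 mm wide (y), 8 mm thick (4 mm either side of the line hinge to lip). Shut, this edge is at photometer x -35 mm, 100 mm high: the last 25 mm overhang the deck, with about 45 mm of free height below, so a finger can carry it there from beneath all the way down.
- key_top (a point): Middle of the top face of the measuring key: the large oblong grey key, 36 mm (photometer y) by 22 mm, standing 5 mm proud of a dark surround at the right (-y) side of the deck, 87 mm in front of the photometer's middle, 47 mm high. It goes in at right angles to the deck, whose top leans 0.17 rad toward the front.
- key (a joint): Travel of the measuring key, m: 0 = up, 0.004 = fully down. Sprung: begins to move at about 2 N, fully down at about 5 N, comes up by itself.
- cuvette: Loose clear cuvette, 12.5 mm square and 45 mm tall, standing in the black block in the compartment; its top is 85 mm above the worktop, just under the shut cover. Origin: centre of its underside. Not to be touched.
- vial_clear: Loose small clear vial, 25 mm across, 30 mm tall, standing on the worktop to the left (+y) of the photometer's deck. Origin: centre of its underside. Bystander.
- vial_amber: Loose small amber vial, 25 mm across, 34 mm tall, standing on the worktop beside the front deck, to the left (+y). Origin: centre of its underside. Bystander.
- beaker: Loose open plastic beaker, 79 mm across, 44 mm tall, standing on the worktop to the right (-y) of the photometer. Origin: centre of its underside. Bystander.

How it is judged:
On the way, in this order (a step that is already met when the one before it is completed fails the run):
1. the cover has been tipped forward past its balance point (value of joint cover below 1.45 rad).
2. the falling cover is caught: it lies on the fingers part of the way down, between 0.12 and 1.1 rad open, going down slower than 0.5 rad/s (contact force between the fingers and cover above 0.2 N and value of joint cover between 0.12 and 1.1 rad and velocity of joint cover above -0.5 rad/s), for 0.3 s.
3. the cover rests shut (under 0.03 rad) (value of joint cover below 0.03 rad), for 0.3 s.
4. the measuring key is pressed down (over 3 mm) with the cover shut (value of joint key above 0.003 m and value of joint cover below 0.03 rad), for 0.05 s.
At the end, for the whole second after the job is handed in: The cover lies shut (under 0.03 rad), the key is up again (under 1 mm), the cuvette stands in its well (moved less than 6 mm), vials and beaker stand upright where they were (within 15 mm) (value of joint cover below 0.03 rad and value of joint key below 0.001 m and distance of each of vial_clear, vial_amber, beaker from where it was at the start of the episode below 0.015 m and angle between each of vial_clear, vial_amber, beaker's own z axis and vertical below 0.2 rad and distance of cuvette from where it was at the start of the episode below 0.006 m); the robot touches nothing.
It fails at once if the cover drops or slams: faster than 0.5 rad/s while between 0.03 and 0.2 rad from shut (value of joint cover between 0.03 and 0.2 rad and velocity of joint cover below -0.5 rad/s).
It fails at once if the cover is pinched or forced (over 25 N from the fingers) (contact force between the fingers and cover above 25 N).
It fails at once if the key is pressed (over 2 mm) while the cover is open (value of joint key above 0.002 m and value of joint cover above 0.03 rad).
It fails at once if the cuvette is touched or lifted (moved over 6 mm) (distance of cuvette from where it was at the start of the episode above 0.006 m or contact force between the fingers and cuvette above 0.3 N).
It fails at once if a vial or the beaker is moved (over 15 mm) or tipped (distance of any of vial_clear, vial_amber, beaker from where it was at the start of the episode above 0.015 m or angle between any of vial_clear, vial_amber, beaker's own z axis and vertical above 0.3 rad).
It also fails if it takes over 61 s, if anything falls off the work surface, if the arm or the gripper's body presses on something with over 40 N, if the wrist force passes 120 N, or if a joint passes its speed limit or range.

ROBOT

A 6-joint arm with a two-finger parallel gripper is mounted at the origin on a cart in front of the work surface, level with it; the furniture and walls round the work are solid. World frame = base frame: x ahead of the robot, y to its left, z up, the work surface at z = 0. Lengths are in m, angles in rad, forces in N, time in s.
With the tool pointing down it reaches from about 0.375 to 0.75 m from the base axis. Payload 9 kg.
Tool frame: the origin (TCP) lies at the very end of the fingers, on their centre line; the grasp point (between the pads) lies 19 mm behind it (robot.grasp_offset is the distance from the TCP to the grasp point, in m); z points along the fingers, y is the direction in which the jaws open and shut (so a half turn about z gives the same grasp; the last joint's range is limited). The gripper opens to 85 mm and grips with 20 to 120 N. Pads are 22 mm wide; open, the fingers measure 114 mm over their backs; the gripper's body (76 mm by 85 mm) begins 54 mm behind the grasp point. The pads swing forward as they close: fully open they stand 13 mm farther back than shut.
Start: joints at [0.935, 0.104, 0.097, 1.564, 0, 1.353], TCP at [0.243, 0.548, 0.231] pointing down, gripper open.
Joint ranges: [-2.99, 2.99], [-0.84, 1.86], [-1.1, 1.16], [-1.84, 2.11], [-1.51, 1.56], [-3.14, 3.14]. Speed limits (rad/s): [2.22, 2.22, 2.57, 3.14, 3.14, 3.14].

INTERFACE

Orientations are given as a unit quaternion [x, y, z, w].
In Python, from station import robot gives the robot as it stands. The module is installed in compiled form; this text tells all that it offers.
- The arm moves only by the shell command python3 -m jog 'ROWS'. ROWS is JSON, a list of rows, each a list of 7 numbers: the shift along the tool's x, y, z in mm, then the turn, a rotation vector about the tool's x, y, z in rad, then the opening, from 0 (shut) to 1 (fully open). In form: [[x, y, z, wx, wy, wz, claw], ...]. A call has 1 to 5 rows; each row shifts and turns the commanded pose from where the row before left it, along the tool's axes as they then stand; what a row does not reach is not made up. A row lasts 1/8 s, in which the tool goes at most 62.5 mm and 10.7 degrees, less where a joint would pass 70% of its speed; a pose out of reach is approached as far as the arm can. A call with a gripper value outside its range is refused whole. The fingers move at their own pace and stop on an object; the grip force is fixed at half the most. Time passes only in rows, so rows that do not move let the fingers close. It gives the time, the measured TCP pose, the force and the opening at its end, in the units of the state.
- robot.state(): the state, without advancing time (a new reading comes with each control period).
- robot.grab_frame(name): name is "scene" or "side" or "wrist"; returns a dict with "image" (420x560x3 uint8, red, green, blue), "z_map" (420x560 float32, m along the optical axis (not along the pixel's ray), 0 where there is no reading), "mtx" (3x3 intrinsics, pixels), "D" ([k1, k2, p1, p2, k3] as OpenCV has them; the pictures are not rectified), "extrinsics" (4x4, takes a point from camera to world coordinates); the wrist camera has in their place "T_tool_cam" (4x4, takes a point from camera to tool coordinates, whose origin is the TCP and whose axes are the flange's). Camera axes: x right, y down, z forward; pixel columns grow to the right and rows downward; lengths in m; the calibration is good to about 2 mm. A picture is of the moment at which its call begins: read the wrist's pose just before it.
- robot.sign_off(): hands the job in, once; it reports no verdict.
The state is a dict: "time": time; "q": joint angles; "joint_vel": joint speeds; "joint_efforts": joint torques, N m; "ee_pos": TCP position; "orientation": TCP orientation; "force": force on the tool from outside, world axes, zero at the start; "wrist_torque": the same for the moment, N m; "width": opening from 0.0 (shut) to 1.0 (fully open).
Only numpy, scipy, OpenCV 4.12 (cv2) and the standard library are available. Lean on these libraries where they do the work, as an engineer would, in place of code of your own. Each camera call takes 0.05 s, during which the arm holds its last target. There are 200 camera calls.

## Working session

There is one attempt and no reset: what is moved stays moved. The work goes in short steps, Python scripts to look and compute and a shell command to move; the robot and the scene stay as the last step left them, time stands still between calls to the robot, and variables do not carry over. Pictures are saved under pics/ and viewed, about 8 in all and at most 12, crops included, and the job is handed in when it is done.

```bash
mkdir -p pics
cat > look.py <<'E'
from station import robot
import cv2, numpy as np, pickle
def grab(n, save=None):
    s=robot.state(); f=robot.grab_frame(n); f['state']=s
    if save: cv2.imwrite('pics/%s.png'%save, f['image'][:,:,::-1]); pickle.dump(f,open('pics/%s.pkl'%save,'wb'))
    return f
def ray(f,uv):
    p=cv2.undistortPoints(np.array(uv,float).reshape(-1,1,2),f['mtx'],np.array(f['D'],float))[:,0]
    d=np.c_[p,np.ones(len(p))]; T=np.array(f['extrinsics']); return T[:3,3], d@T[:3,:3].T
def onplane(f,uv,z):
    o,d=ray(f,uv); return o+d*((z-o[2])/d[:,2])[:,None]
def depthpt(f,uv):
    o,d=ray(f,uv); zz=np.array([f['z_map'][int(round(v)),int(round(u))] for u,v in uv]); return o+d*zz[:,None]
E
python3 - <<'E'
from look import *
a=grab('scene','s0'); b=grab('side','d0')
print(a['state']); 
for f in(a,b): print(np.array(f['extrinsics']).round(3).tolist(), f['mtx'].round(0).tolist())
E
```

```text
{'time': 0.0, 'q': array([9.35289862e-01, 1.04676620e-01, 9.64547378e-02, 1.56391281e+00,
       1.45640110e-06, 1.35306433e+00]), 'joint_vel': array([ 0.00088561, -0.0002525 ,  0.00058485, -0.00049336, -0.00016319,
        0.00104803]), 'joint_efforts': array([-5.58007414e-04, -5.56933951e+01,  5.03646719e+01,  1.68263057e-02,
       -6.02660803e-04, -1.53391454e-05]), 'ee_pos': array([0.24323671, 0.54811061, 0.23052762]), 'orientation': array([ 2.07371404e-01,  9.78262057e-01, -6.08903394e-04, -2.77568096e-04]), 'force': array([ 0.2523335 , -0.45480546, -0.23918197]), 'wrist_torque': array([ 0.02772285,  0.02724486, -0.02484392]), 'width': 1.00294489817719}
[[-0.655, -0.407, 0.636, -0.0], [-0.756, 0.342, -0.559, 0.566], [0.01, -0.847, -0.532, 0.535], [0.0, 0.0, 0.0, 1.0]] [[430.0, 0.0, 277.0], [0.0, 430.0, 210.0], [0.0, 0.0, 1.0]]
[[0.809, -0.288, 0.513, 0.072], [-0.588, -0.362, 0.723, -0.564], [-0.023, -0.887, -0.462, 0.536], [0.0, 0.0, 0.0, 1.0]] [[501.0, 0.0, 283.0], [0.0, 501.0, 210.0], [0.0, 0.0, 1.0]]
```

View pics/s0.png

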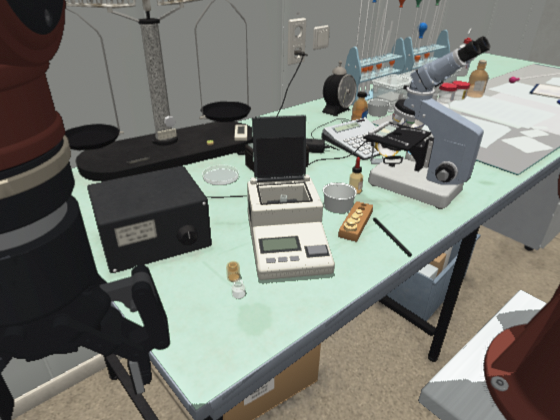

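View pics/d0.png

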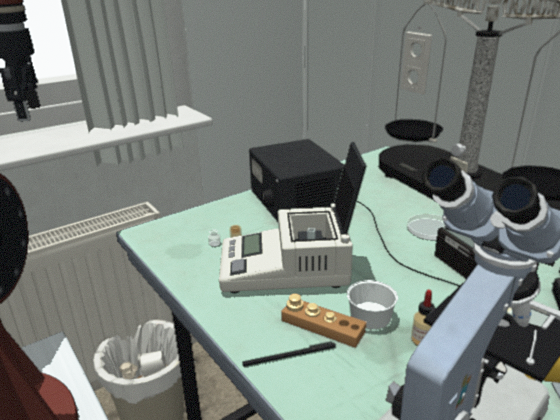

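Run:
```python
import cv2
a=cv2.imread('pics/s0.png')[105:295,215:375]; b=cv2.imread('pics/d0.png')[135:335,200:400]
a=cv2.resize(a,None,fx=3,fy=3,interpolation=cv2.INTER_CUBIC)[:600]; b=cv2.resize(b,None,fx=3,fy=3,interpolation=cv2.INTER_CUBIC)
cv2.imwrite('pics/s0c.png',a); cv2.imwrite('pics/d0c.png',b)
```

```text
(no output)
```

View pics/s0c.png

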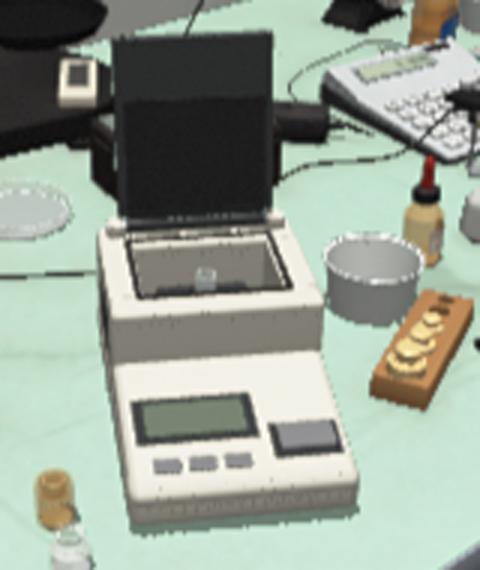

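View pics/d0c.png

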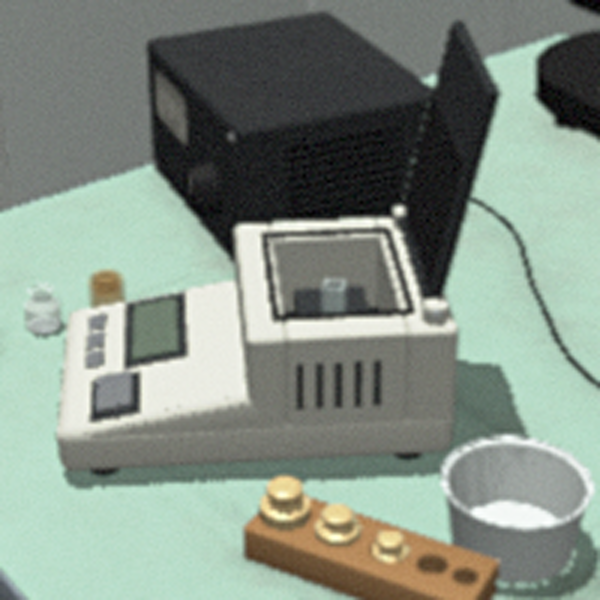

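```bash
cat > m.py <<'E'
from look import *
a=pickle.load(open('pics/s0.pkl','rb')); b=pickle.load(open('pics/d0.pkl','rb'))
def tri(u,v):
    o1,d1=ray(a,[[215+u[0]/3,105+u[1]/3]]); o2,d2=ray(b,[[200+v[0]/3,135+v[1]/3]])
    d1=d1[0];d2=d2[0]; st=np.linalg.lstsq(np.c_[d1,-d2],o2-o1,rcond=None)[0]
    p,q=o1+d1*st[0],o2+d2*st[1]; return (p+q)/2,np.linalg.norm(p-q)
for n,u,v in [('key',(306,436),(116,394)),('cuv',(206,270),(335,282)),('lipL',(113,38),(458,25)),('lipR',(272,33),(495,95)),
  ('blkFL',(108,308),(238,228)),('blkFR',(322,306),(247,343)),('pinL',(115,227),(399,211)),('pinR',(278,225),(434,308)),('dispFL',(138,443),(127,365)),('dispBR',(252,395),(184,295)),('vcl',(70,545),(42,295)),('vam',(54,475),(107,275)),('bk',(373,250),(515,465))]:
    p,e=tri(u,v); print(n,(p*1000).round(1),round(e*1000,1))
print('block FL/FR plane .093', onplane(a,[[215+108/3,105+308/3],[215+322/3,105+306/3]],.091).round(4).tolist(), onplane(b,[[200+238/3,135+228/3],[200+247/3,135+343/3],[200+455/3,135+325/3]],.091).round(4).tolist())
E
python3 m.py
```

```text
key [433.3  83.6  42.7] 1.3
cuv [568.8  47.   87.6] 0.6
lipL [663.8  50.1 227.7] 1.2
lipR [604.2 -41.6 227.6] 0.2
blkFL [562.6 135.9  92.5] 5.9
blkFR [484.   20.9  89.2] 1.1
pinL [639.6  71.3 101.9] 2.2
pinR [577.5 -28.   97.3] 7.0
dispFL [495.7 156.6  18.3] 33.2
dispBR [480.9  96.9  71.3] 32.9
vcl [469.1 242.3  22.7] 5.0
vam [510.6 221.4  35.3] 0.1
bk [ 558.3 -115.7   51.2] 2.8
block FL/FR plane .093 [[0.5693, 0.1323, 0.091], [0.4812, 0.0236, 0.091]] [[0.5598, 0.1345, 0.091], [0.4831, 0.019, 0.091], [0.5869, -0.0379, 0.091]]
```

```bash
cat > pose.py <<'E'
import numpy as np
psi=-.57; C=np.array([.5283,.0721,0]); X=np.array([np.cos(psi),np.sin(psi),0]); Y=np.array([-np.sin(psi),np.cos(psi),0]); Z=np.array([0,0,1.])
W=lambda x,y,z: C+(X*x+Y*y+Z*z)/1000   # local mm -> world m
L=lambda p: np.array([(p-C)@X,(p-C)@Y,p[2]])*1000
E
python3 - <<'E'
from look import *; from pose import *
w=grab('wrist'); print(np.array(w['T_tool_cam']).round(3).tolist())
v,u=np.mgrid[0:420:3,0:560:3]; H=np.zeros((14,16))
for n in('s0','d0'):
    f=pickle.load(open('pics/%s.pkl'%n,'rb')); uv=np.c_[u.ravel(),v.ravel()]
    p=depthpt(f,uv); ok=f['z_map'][uv[:,1],uv[:,0]]>0
    p=p[ok]; 
    for q in p:
        i=int((q[0]-.2)//.05); j=int((q[1]+.5)//.05)
        if 0<=i<14 and 0<=j<16: H[i,j]=max(H[i,j],q[2])
print('rows x .2.., cols y -.5..; cm'); print((H*100).round().astype(int))
E
```

```text
[[-0.0, -0.952, -0.306, 0.077], [1.0, -0.001, 0.001, 0.0], [-0.001, -0.306, 0.952, -0.144], [0.0, 0.0, 0.0, 1.0]]
rows x .2.., cols y -.5..; cm
[[ 0  0  0  0  0  0  0  0  0  0  0  0  0  0  0  0]
 [ 0  0  0  0  0  0  0  0  0  0  0  0  0  0  0  0]
 [ 0  0  0  0  0  0  0  0  1  0  0  0  0  0  0  0]
 [ 0  0 20 20  4  0  0  1  1  0  0  4  0  0  0  0]
 [ 0  1 37 37 36  0  0  1  3  3  5  5  5  4  0  0]
 [ 0  0 35 35 34  0  2  3  4  5 10  5  5  5  3  2]
 [ 0  0 32 31 31  0  4  5  5 10 10 10  9  5  4  0]
 [ 3  1 21 25 21 13  8  4  5 21 13 10 10  0  0  0]
 [ 1  0 14 14 14 12  0  0  0 23 23 19  9 12 12 12]
 [ 0  2  6  0  0  0  0  0  0  0 23 23  0 12 12 12]
 [ 0  2  2  1  0  0  0  1  1  0  1  0  0 12 12 12]
 [ 3  3  3  3  3  6  6  7  7  0  1  1  1 12 12 12]
 [ 4  4  4  3  3  5  0  0  7  1  1  1  1  2  0  0]
 [ 4  4  4  0  3  0  0  0  7  1  1  1  0  0  0  0]]
```

```bash
python3 -m jog '[[0,0,-40,0,0,0.1,0],[0,0,-50,0,0,0,0],[0,0,-40,0,0,0,0],[0,0,0,0,0,0,0]]'; python3 -c "
from look import *
s=robot.state();print(s['q'].round(3),s['ee_pos'].round(3),s['width'],s['force'].round(1))"
```

```text
time: 0.65
ee_pos: [0.244, 0.5492, 0.3647]
orientation: [0.256, 0.967, 0.002, 0.001]
force: [-0.2, 0.4, -0.7]
width: 0.149
[0.935 0.185 0.432 1.813 0.    1.453] [0.244 0.549 0.365] 0.14919818582960798 [-0.2  0.4 -0.7]
```

```bash
cat >> pose.py <<'E'
from scipy.spatial.transform import Rotation as Ro, Slerp
def Rt(phi,tilt):            # heading phi (deg) in photometer frame, tilt down from level; x_t on the underside
    p,t=np.radians([phi,tilt]); d=np.cos(p)*X+np.sin(p)*Y
    z=np.cos(t)*d-np.sin(t)*Z; x=-(np.sin(t)*d+np.cos(t)*Z); return Ro.from_matrix(np.c_[x,np.cross(z,x),z])
def plan(tg,start=None):      # tg: list of (local xyz mm, phi, tilt, nrows); prints rows
    from station import robot
    if start is None: s=robot.state(); p,R=s['ee_pos'],Ro.from_quat(s['orientation'])
    else: p,R=W(*start[0]),Rt(*start[1:])
    for xyz,phi,tilt,n in tg:
        P,Q=W(*xyz),Rt(phi,tilt); p0=p.copy(); sl=Slerp([0,1],Ro.concatenate([R,Q]))
        if n==0: n=int(max(np.ceil(np.linalg.norm(P-p)/.055),np.ceil((R.inv()*Q).magnitude()/.18),1))
        out=[]
        for i in range(n):
            sh=R.inv().apply(p0+(P-p0)*(i+1)/n-p)*1000; R2=sl((i+1)/n); w=(R.inv()*R2).as_rotvec()
            sh=sh.round(0 if n<2 else 1); w=w.round(3); out.append([*[float(v)+0 for v in sh],*[float(v)+0 for v in w],0])
            p=p+R.apply(sh)/1000; R=R*Ro.from_rotvec(w)
        print(xyz,phi,tilt,n,'->',P.round(3)); 
        for k in range(0,n,5): print(str(out[k:k+5]).replace(' ',''))
def st():
    from station import robot
    s=robot.state(); R=Ro.from_quat(s['orientation']); z=R.as_matrix()[:,2]
    print('t',round(s['time'],2),'local',L(s['ee_pos']).round(1),'phi',round(np.degrees(np.arctan2(z@Y,z@X))),'tilt',round(np.degrees(np.arcsin(-z[2]))),'q',s['q'].round(2),'F',s['force'].round(1),'w',round(s['width'],3))
E
python3 -c "
from pose import *
print(L(np.array([.45,.12,0])))
plan([((-92,-2,430),50,65,0),((190,-30,400),50,60,0),((190,-30,205),50,60,0)])"
```

```text
[-91.76922149  -1.92613271   0.        ]
(-92, -2, 430) 50 65 9 -> [0.45 0.12 0.43]
[[-43.5,-30.1,-7.4,-0.019,-0.045,-0.09,0],[-40.9,-33.7,-6.1,-0.02,-0.046,-0.09,0],[-37.9,-37.2,-5.0,-0.019,-0.045,-0.089,0],[-34.7,-40.3,-4.1,-0.019,-0.046,-0.09,0],[-31.1,-43.3,-3.3,-0.02,-0.045,-0.09,0]]
[[-27.3,-45.8,-3.0,-0.019,-0.046,-0.09,0],[-23.2,-48.0,-2.6,-0.02,-0.045,-0.089,0],[-18.9,-49.8,-2.7,-0.019,-0.045,-0.09,0],[-14.5,-51.3,-3.0,-0.019,-0.046,-0.09,0]]
(190, -30, 400) 50 60 6 -> [ 0.672 -0.056  0.4  ]
[[-22.0,-39.0,15.8,0.0,-0.015,0.0,0],[-21.8,-39.0,16.2,0.0,-0.014,0.0,0],[-21.5,-39.0,16.4,0.0,-0.015,0.0,0],[-21.4,-39.0,16.8,0.0,-0.014,0.0,0],[-21.0,-39.0,17.0,0.0,-0.015,0.0,0]]
[[-20.8,-39.0,17.4,0.0,-0.014,0.0,0]]
(190, -30, 205) 50 60 4 -> [ 0.672 -0.056  0.205]
[[24.4,0.0,42.2,0.0,0.0,0.0,0],[24.3,0.0,42.2,0.0,0.0,0.0,0],[24.4,0.1,42.3,0.0,0.0,0.0,0],[24.4,0.0,42.2,0.0,0.0,0.0,0]]
```

```bash
python3 -m jog '[[-43,-30,-7,-0.019,-0.045,-0.09,0],[-41,-34,-6,-0.02,-0.045,-0.09,0],[-38,-37,-5,-0.02,-0.045,-0.09,0],[-35,-40,-4,-0.02,-0.045,-0.09,0],[-31,-43,-3,-0.02,-0.045,-0.09,0]]' >/dev/null; python3 -m jog '[[-27,-46,-3,-0.019,-0.046,-0.09,0],[-23,-48,-3,-0.02,-0.045,-0.09,0],[-19,-50,-3,-0.02,-0.045,-0.09,0],[-14,-51,-3,-0.019,-0.046,-0.09,0]]' ; python3 -c "
from pose import *
st();plan([((190,-30,400),50,60,7)])"
```

```text
time: 1.78
ee_pos: [0.4494, 0.1188, 0.4257]
orientation: [-0.15, 0.965, 0.032, 0.213]
force: [1.2, 0.0, 0.6]
width: 0.001
t 1.77 local [-91.7  -3.3 425.7] phi 50 tilt 65 q [-0.15 -0.71 -0.27  1.62  0.19 -0.42] F [1.2 0.  0.6] w 0.001
(190, -30, 400) 50 60 7 -> [ 0.672 -0.056  0.4  ]
[[-19.1,-33.4,12.9,0.0,-0.013,0.001,0],[-18.9,-33.4,13.2,0.0,-0.013,0.001,0],[-18.8,-33.4,13.4,0.001,-0.013,0.0,0],[-18.7,-33.3,13.7,0.0,-0.012,0.001,0],[-18.4,-33.4,13.9,0.0,-0.013,0.001,0]]
[[-18.4,-33.3,14.2,0.0,-0.013,0.001,0],[-18.2,-33.3,14.3,0.001,-0.013,0.001,0]]
```

```bash
python3 -m jog '[[-19,-33,13,0,-0.013,0,0],[-19,-33,13,0,-0.013,0,0],[-19,-33,13,0,-0.013,0,0],[-19,-33,14,0,-0.013,0,0],[-18,-33,14,0,-0.013,0,0]]' >/dev/null; python3 -m jog '[[-18,-33,14,0,-0.013,0,0],[-18,-33,14,0,-0.013,0,0],[0,0,0,0,0,0,0]]' ; python3 -c "
from look import *
from pose import *
st();plan([((190,-30,205),50,60,5)])
w=grab('wrist','w1'); s=grab('scene','s1'); cv2.imwrite('pics/c1.png',np.vstack([s['image'][20:300,100:460],w['image'][::2,:720:2][:,:280].repeat(1,1) if 0 else cv2.resize(w['image'],(360,270))])[:,:,::-1])"
```

```text
time: 2.78
ee_pos: [0.6707, -0.054, 0.3968]
orientation: [-0.146, 0.955, 0.04, 0.253]
force: [0.3, 0.2, -0.6]
width: -0.0
t 2.77 local [187.9 -29.3 396.8] phi 50 tilt 60 q [-0.43 -0.18  0.03  1.38  0.34 -0.66] F [ 0.3  0.2 -0.6] w -0.0
(190, -30, 205) 50 60 5 -> [ 0.672 -0.056  0.205]
[[18.9,-0.5,33.4,0.001,-0.001,0.0,0],[18.9,-0.5,33.3,0.0,-0.001,0.0,0],[18.9,-0.5,33.4,0.001,-0.001,-0.001,0],[19.0,-0.5,33.3,0.001,-0.001,0.0,0],[19.0,-0.4,33.3,0.0,-0.001,0.0,0]]
```

View pics/c1.png

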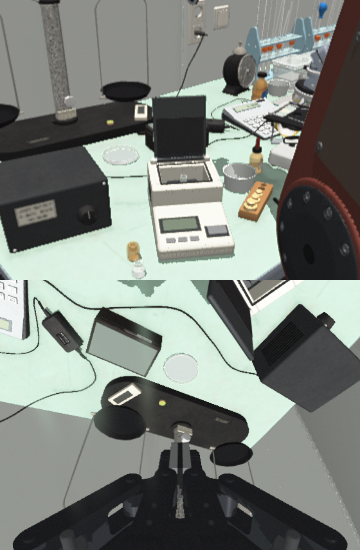

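Run:
```python
from look import *; from pose import *
f=pickle.load(open('pics/w1.pkl','rb')); s=f['state']
T=np.eye(4); T[:3,:3]=Ro.from_quat(s['orientation']).as_matrix(); T[:3,3]=s['ee_pos']
f['extrinsics']=T@np.array(f['T_tool_cam'])
H=np.zeros((12,12),int)
for g in (f,pickle.load(open('pics/s0.pkl','rb')),pickle.load(open('pics/d0.pkl','rb'))):
    v,u=np.mgrid[0:420:2,0:560:2]; uv=np.c_[u.ravel(),v.ravel()]
    z=g['z_map'][uv[:,1],uv[:,0]]; p=depthpt(g,uv)[(z>.2)]
    l=np.array([(p-C)@X*1000,(p-C)@Y*1000,p[:,2]*1000]).T
    for q in l:
        i=int((q[0]-60)//25); j=int((q[1]+180)//25)
        if 0<=i<12 and 0<=j<12 and q[2]<330: H[i,j]=max(H[i,j],q[2])
print('rows x 60.. step25, cols y -180.. step25'); print(H)
```

```text
rows x 60.. step25, cols y -180.. step25
[[ 32  23   3   2  95  97  96  96  96  97  93   3]
 [ 46  46  46   2 148 188 191 189 190 190  93   3]
 [ 45   0  45  45 180 232 232 232 232 232   3   2]
 [ 45  28  44  44   0   2   3   3   2   2   3   3]
 [ 45  46  45   1   2   3   3   3   3   3   3   3]
 [  0   1   3   3   2   3   3   5   7   6   6   7]
 [  0   0   3   3   3   4   7   7   3   2   3   3]
 [  2   2   4   3   3   6   7   3   3   3   3   3]
 [  2   3   3   2   6   6   3   3   3   3  14  14]
 [  3   4   3   5   6  63  67  68  67   3  14   4]
 [  3   3   3  68  69  67  68  68  68   3  13   5]
 [  3   2  67  68  68  68  68  68  68  65  14  14]]
```

```bash
python3 -m jog '[[19,-1,33,0,0,0,0],[19,0,33,0,0,0,0],[19,-1,33,0,0,0,0],[19,0,33,0,0,0,0],[19,0,33,0,0,0,0]]'; python3 -m jog '[[0,0,0,0,0,0,0]]'>/dev/null ; python3 -c "
from look import *
from pose import *
st();plan([((155,-30,205),50,60,3)])
s=grab('scene','s2');d=grab('side','d2'); cv2.imwrite('pics/c2.png',np.hstack([cv2.resize(s['image'][60:260,190:390],(400,400)),cv2.resize(d['image'][80:280,220:420],(400,400))])[:,:,::-1])"
```

```text
time: 3.5
ee_pos: [0.6702, -0.0533, 0.2097]
orientation: [-0.147, 0.955, 0.039, 0.256]
force: [-0.4, -0.3, 0.1]
width: 0.003
t 3.62 local [185.4 -29.3 206.9] phi 51 tilt 60 q [-0.43 -0.26 -0.39  1.05  0.34 -0.67] F [-0.1 -0.2  0.5] w 0.002
(155, -30, 205) 50 60 3 -> [ 0.643 -0.037  0.205]
[[6.1,7.6,-2.7,0.002,-0.002,0.0,0],[6.1,7.7,-2.8,0.001,-0.001,0.001,0],[6.1,7.6,-2.7,0.002,-0.002,0.0,0]]
```

View pics/c2.png

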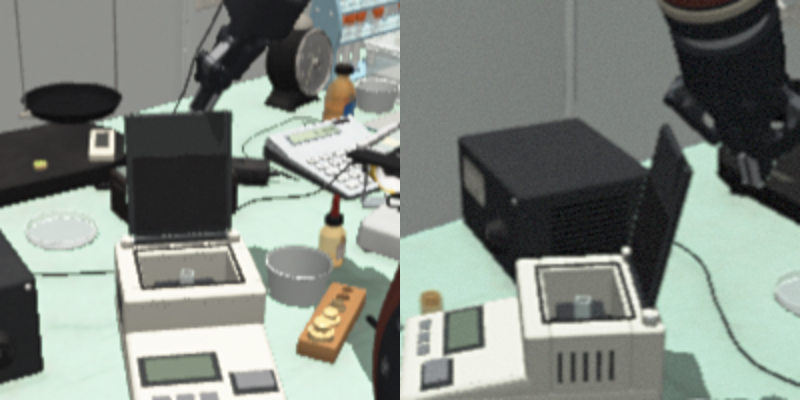

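```bash
cat > cov.py <<'E'
from look import *; from pose import *
def theta():
    for n in ('scene','side'):
        g=robot.grab_frame(n); v,u=np.mgrid[60:300,150:480]; uv=np.c_[u.ravel(),v.ravel()]
        z=g['z_map'][uv[:,1],uv[:,0]]; m=(g['image'][uv[:,1],uv[:,0]].max(1)<75)&(z>.2); uv=uv[m]
        p=depthpt(g,uv); l=np.array([(p-C)@X*1000,(p-C)@Y*1000,p[:,2]*1000]).T
        dx,dz=98-l[:,0],l[:,2]-100; r=np.hypot(dx,dz); k=(abs(l[:,1])<45)&(r>60)&(r<128)&(dz>-8)
        a=np.arctan2(dz,dx)[k]; h,e=np.histogram(a,np.arange(-.1,2,.05)); c=e[h.argmax()]+.025
        b=a[abs(a-c)<.08]; print(n,'theta %.3f n %d of %d'%(np.median(b),len(b),len(a)))
if __name__=='__main__': st(); theta()
E
python3 -m jog '[[5,7,-3,0,0,0,0],[4,6,-2,0,0,0,0],[0,0,0,0,0,0,0]]'>/dev/null; python3 cov.py; python3 -m jog '[[3,4,-1.5,0,0,0,0],[3,4,-1.5,0,0,0,0],[3,4,-1.5,0,0,0,0],[3,4,-1.5,0,0,0,0],[0,0,0,0,0,0,0]]'>/dev/null; python3 cov.py
```

```text
t 4.1 local [171.3 -28.9 211.3] phi 50 tilt 60 q [-0.43 -0.31 -0.42  1.05  0.34 -0.66] F [ 0.1  0.2 -0.3] w -0.004
scene theta 1.730 n 1416 of 1461
side theta 1.726 n 575 of 584
t 4.83 local [150.4 -29.  209.6] phi 50 tilt 60 q [-0.42 -0.37 -0.48  1.06  0.34 -0.65] F [ 0.7 -0.6  0.4] w -0.002
scene theta 1.723 n 1407 of 1462
side theta 1.715 n 532 of 568
```

```bash
python3 -m jog '[[3,4,-1.5,0,0,0,0],[3,4,-1.5,0,0,0,0],[3,4,-1.5,0,0,0,0],[3,4,-1.5,0,0,0,0]]'>/dev/null; python3 cov.py
```

```text
t 5.42 local [129.4 -29.1 208.6] phi 50 tilt 60 q [-0.41 -0.44 -0.53  1.07  0.33 -0.65] F [ 0.1 -0.9  0.5] w -0.002
scene theta 1.556 n 1339 of 1436
side theta 1.536 n 358 of 411
```

```bash
python3 -c "
from pose import *
plan([((126,-105,225),50,60,2),((-30,-130,190),65,35,5),((-5,-42,137),65,35,3)],((119,-29,208),50,60))"
```

```text
(126, -105, 225) 50 60 2 -> [ 0.578 -0.084  0.225]
[[19.0,-27.1,-20.8,0.0,0.0,0.0,0],[19.0,-27.1,-20.8,0.0,0.0,0.0,0]]
(-30, -130, 190) 65 35 5 -> [ 0.433 -0.021  0.19 ]
[[24.2,20.7,-5.9,-0.036,-0.087,-0.039,0],[22.8,21.8,-7.1,-0.035,-0.087,-0.039,0],[21.2,23.0,-8.3,-0.036,-0.086,-0.039,0],[19.6,24.1,-9.2,-0.036,-0.087,-0.039,0],[17.8,25.1,-10.0,-0.035,-0.087,-0.039,0]]
(-5, -42, 137) 65 35 3 -> [0.501 0.039 0.137]
[[-2.8,4.9,34.8,0.0,0.0,0.0,0],[-2.8,4.8,34.8,0.0,0.0,0.0,0],[-2.8,4.9,34.8,0.0,0.0,0.0,0]]
```

```bash
python3 -m jog '[[3,4,-1.5,0,0,0,0],[3,4,-1.5,0,0,0,0],[3,4,-1.5,0,0,0,0]]'>/dev/null; python3 cov.py; python3 cov.py
```

```text
t 5.9 local [113.7 -29.1 208. ] phi 50 tilt 60 q [-0.41 -0.49 -0.56  1.08  0.33 -0.64] F [ 0.5 -1.1  0.3] w 0.003
scene theta 1.436 n 1369 of 1399
side theta 1.408 n 235 of 294
t 6.0 local [113.6 -29.1 208. ] phi 50 tilt 60 q [-0.41 -0.49 -0.56  1.08  0.33 -0.64] F [ 0.2  0.5 -0.4] w -0.002
scene theta 1.424 n 1348 of 1385
side theta 1.403 n 227 of 289
```

```bash
python3 -m jog '[[19,-28,-21,0,0,0,0],[19,-28,-21,0,0,0,0],[23,20,-6,-0.036,-0.087,-0.039,0],[22,21,-7,-0.036,-0.087,-0.039,0],[20,22,-8,-0.036,-0.087,-0.039,0]]'>/dev/null; python3 -c "
from cov import *
st();theta();plan([((-30,-130,190),65,35,2),((-5,-42,137),65,35,3)])"
```

```text
t 6.72 local [  45.9 -124.5  205.8] phi 62 tilt 45 q [-0.85 -0.84 -0.86  1.35  0.76 -1.24] F [-0.6 -0.8  0.3] w -0.002
scene theta 1.354 n 1243 of 1340
side theta 1.346 n 47 of 50
(-30, -130, 190) 65 35 2 -> [ 0.433 -0.021  0.19 ]
[[20.5,31.8,-8.7,-0.024,-0.089,-0.042,0],[18.4,32.9,-9.7,-0.024,-0.089,-0.041,0]]
(-5, -42, 137) 65 35 3 -> [0.501 0.039 0.137]
[[-2.8,4.8,34.8,0.0,0.0,0.0,0],[-2.8,4.9,34.8,0.0,0.0,0.0,0],[-2.8,4.8,34.8,0.0,0.0,0.0,0]]
```

```bash
python3 -c "
from pose import *
plan([((-10,-42,133),90,40,4)])"
```

```text
(-10, -42, 133) 90 40 4 -> [0.497 0.042 0.133]
[[5.1,22.2,21.1,-0.091,-0.02,-0.095,0],[3.6,20.6,22.9,-0.092,-0.021,-0.095,0],[2.2,18.6,24.7,-0.091,-0.02,-0.095,0],[1.0,16.5,26.3,-0.092,-0.021,-0.095,0]]
```

```bash
python3 -m jog '[[5,22,21,-0.091,-0.02,-0.095,0],[4,21,23,-0.091,-0.02,-0.095,0],[2,19,25,-0.091,-0.02,-0.095,0]]'>/dev/null; python3 -c "
from cov import *
st();theta();plan([((-10,-42,133),90,40,2)])"
```

```text
t 7.2 local [  4.9 -61.  153. ] phi 83 tilt 41 q [-0.76 -0.52 -0.78  1.39  0.84 -1.66] F [-0.6  0.2  0.9] w -0.001
scene theta 1.277 n 1252 of 1284
side theta 1.240 n 51 of 54
(-10, -42, 133) 90 40 2 -> [0.497 0.042 0.133]
[[1.2,7.6,12.2,-0.044,-0.012,-0.046,0],[1.0,7.1,12.4,-0.043,-0.013,-0.047,0]]
```

```bash
python3 -m jog '[[1,8,12,-0.044,-0.012,-0.046,0],[1,7,12,-0.044,-0.012,-0.046,0],[0,0,0,0,0,0,0]]'>/dev/null; python3 -c "
from cov import *
st();theta();plan([((-10,-42,133),90,40,1)])
s=grab('scene','s3');d=grab('side','d3'); cv2.imwrite('pics/c3.png',np.hstack([cv2.resize(s['image'][60:260,190:390],(400,400)),cv2.resize(d['image'][80:280,220:420],(400,400))])[:,:,::-1])"
```

```text
t 7.67 local [ -8.4 -43.4 136.1] phi 90 tilt 40 q [-0.72 -0.4  -0.74  1.4   0.86 -1.8 ] F [-0.  -0.7 -1. ] w -0.002
scene theta 1.167 n 1136 of 1175
side theta 1.242 n 7 of 8
(-10, -42, 133) 90 40 1 -> [0.497 0.042 0.133]
[[2.0,2.0,4.0,-0.007,-0.001,0.0,0]]
```

View pics/c3.png

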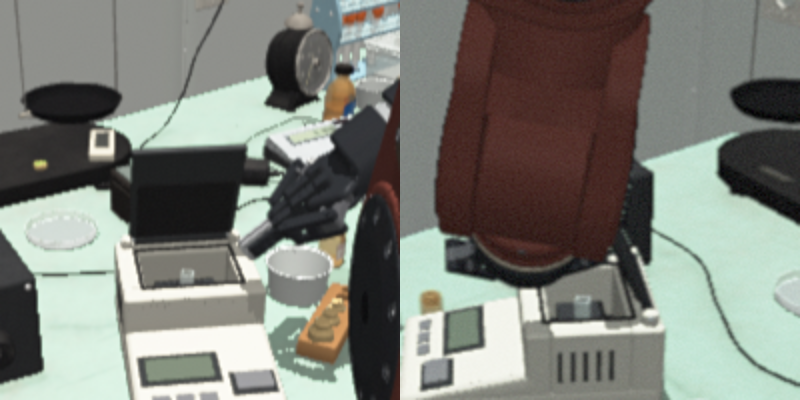

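```bash
python3 -m jog '[[0,2,6,0,0,0,0],[0,0,0,0,0,0,0],[0,0,0,0,0,0,0],[0,0,0,0,0,0,0]]'>/dev/null; python3 cov.py;  python3 -m jog '[[0,0,0,0,0,0,0],[0,0,0,0,0,0,0],[0,0,0,0,0,0,0]]'>/dev/null; python3 cov.py
```

```text
t 8.38 local [-10.9 -38.8 131.8] phi 90 tilt 40 q [-0.71 -0.41 -0.75  1.39  0.86 -1.78] F [-0.1  0.9  0.2] w -0.0
scene theta 0.915 n 824 of 865
side theta 0.984 n 3 of 7
t 8.85 local [-10.9 -38.8 131.8] phi 90 tilt 40 q [-0.71 -0.4  -0.75  1.39  0.86 -1.79] F [-0.1 -0.3 -1.1] w 0.001
scene theta 0.662 n 408 of 459
side theta -0.049 n 21 of 21
```

```bash
for i in 1; do python3 -m jog '[[0,0,0,0,0,0,0],[0,0,0,0,0,0,0],[0,0,0,0,0,0,0]]'>/dev/null; python3 cov.py; done;  python3 -m jog '[[0,0,0,0,0,0,0],[0,0,0,0,0,0,0]]'>/dev/null; python3 cov.py
```

```text
t 9.32 local [-11.  -38.8 131.7] phi 90 tilt 40 q [-0.71 -0.4  -0.75  1.39  0.86 -1.79] F [ 0.3  0.3 -0.4] w -0.001
scene theta 0.513 n 154 of 239
side theta -0.048 n 20 of 24
t 9.68 local [-10.9 -38.8 131.8] phi 90 tilt 40 q [-0.71 -0.4  -0.75  1.39  0.86 -1.79] F [ 0.3  0.4 -1.5] w 0.001
scene theta 0.515 n 159 of 247
side theta -0.056 n 22 of 27
```

```bash
python3 -m jog '[[0,0,0,0,0,0,0],[2.3,1,1.9,0,0,0,0],[2.3,1,1.9,0,0,0,0],[2.3,1,1.9,0,0,0,0],[2.3,1,1.9,0,0,0,0]]'>/dev/null; python3 cov.py;  python3 -m jog '[[2.3,1,1.9,0,0,0,0],[2.3,1,1.9,0,0,0,0],[2.3,1,1.9,0,0,0,0],[2.3,1,1.9,0,0,0,0]]'>/dev/null; python3 cov.py
```

```text
t 10.4 local [-15.  -38.8 119.6] phi 90 tilt 40 q [-0.71 -0.41 -0.77  1.37  0.86 -1.79] F [-1.1  0.  -0.8] w 0.002
scene theta -0.047 n 75 of 91
side theta -0.054 n 14 of 14
t 11.0 local [-18.9 -38.9 107.7] phi 90 tilt 40 q [-0.72 -0.41 -0.8   1.35  0.86 -1.79] F [-0.9  0.7 -0.6] w 0.003
scene theta 0.402 n 143 of 223
side theta -0.046 n 4 of 4
```

```bash
python3 -c "
from cov import *
s=grab('scene','s4'); cv2.imwrite('pics/c4.png',cv2.resize(s['image'][120:280,210:370],(560,560))[:,:,::-1])
v,u=np.mgrid[120:280,210:370]; uv=np.c_[u.ravel(),v.ravel()]; p=depthpt(s,uv); c=s['image'][uv[:,1],uv[:,0]].max(1)
l=np.array([(p-C)@X*1000,(p-C)@Y*1000,p[:,2]*1000]).T
for x in range(-40,100,20):
    k=(abs(l[:,0]-x)<4)&(abs(l[:,1])<40); print(x,k.sum(),np.percentile(l[k,2],[10,50,90]).round() if k.any() else '',np.median(c[k]))"
```

```text
-40 113 [49. 50. 51.] 251.0
-20 203 [ 52.  55. 147.] 237.0
0 105 [ 93.  95. 139.] 154.0
20 33 [131. 132. 134.] 70.0
40 52 [ 79. 125. 127.] 72.0
60 42 [ 66. 118. 120.] 70.0
80 293 [60. 70. 79.] 123.0
```

View pics/c4.png

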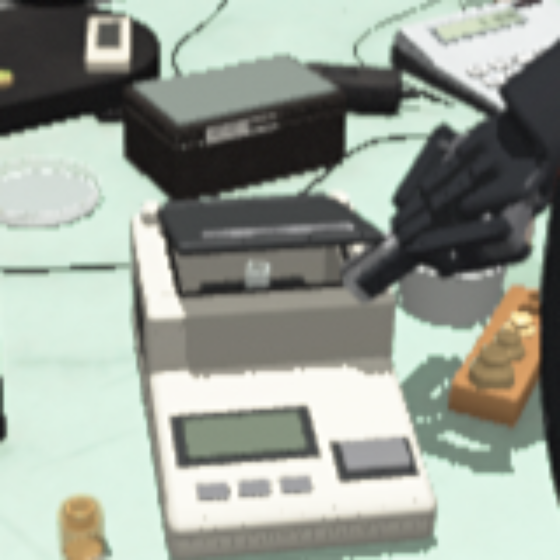

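```bash
cat > th2.py <<'E'
from look import *; from pose import *
def th():
    s=robot.grab_frame('scene'); v,u=np.mgrid[120:280,210:370]; uv=np.c_[u.ravel(),v.ravel()]; p=depthpt(s,uv); c=s['image'][uv[:,1],uv[:,0]].max(1)
    l=np.array([(p-C)@X*1000,(p-C)@Y*1000,p[:,2]*1000]).T
    k=(l[:,0]>-15)&(l[:,0]<60)&(abs(l[:,1])<35)&(l[:,2]>97)&(c<110); t=np.arctan((l[k,2]-104.2)/(98-l[k,0])); print('theta',np.percentile(t,[25,50,75]).round(3),k.sum())
st(); th()
E
python3 -m jog '[[2.3,1,1.9,0,0,0,0],[2.3,1,1.9,0,0,0,0],[2.3,1,1.9,0,0,0,0],[2.3,1,1.9,0,0,0,0]]'>/dev/null; python3 th2.py;  python3 -m jog '[[2.3,1,1.9,0,0,0,0],[2.3,1,1.9,0,0,0,0],[2.3,1,1.9,0,0,0,0],[2.3,1,1.9,0,0,0,0]]'>/dev/null; python3 th2.py
```

```text
t 11.65 local [-22.7 -39.1  95.8] phi 90 tilt 40 q [-0.72 -0.41 -0.82  1.32  0.86 -1.79] F [ 0.7 -1.  -0.6] w -0.001
theta [0.239 0.244 0.249] 347
t 12.2 local [-26.7 -39.1  83.8] phi 90 tilt 40 q [-0.72 -0.41 -0.84  1.3   0.86 -1.8 ] F [ 0.6 -1.6 -0.3] w -0.0
theta [0.131 0.136 0.143] 481
```

```bash
python3 -m jog '[[1.5,0.5,1.3,0,0,0,0],[1.5,0.5,1.3,0,0,0,0],[1.5,0.5,1.3,0,0,0,0],[1.5,0.5,1.3,0,0,0,0]]'>/dev/null; python3 th2.py;  python3 -m jog '[[1.5,0,1.3,0,0,0,0],[1.5,0,1.3,0,0,0,0],[1.5,0,1.3,0,0,0,0],[0.8,0,0.6,0,0,0,0],[0.8,0,0.6,0,0,0,0]]'>/dev/null; python3 th2.py
```

```text
t 12.75 local [-28.7 -39.   76. ] phi 90 tilt 40 q [-0.72 -0.4  -0.85  1.29  0.86 -1.8 ] F [-0.1 -2.  -0.4] w 0.001
theta [0.063 0.069 0.076] 567
t 13.43 local [-28.6 -38.8  68.2] phi 90 tilt 40 q [-0.72 -0.39 -0.86  1.27  0.86 -1.8 ] F [-0.1 -0.1  0.6] w -0.003
theta [0.008 0.014 0.022] 636
```

```bash
python3 -m jog '[[0.6,0,0.5,0,0,0,0],[0.6,0,0.5,0,0,0,0],[0.6,0,0.5,0,0,0,0],[0.6,0,0.5,0,0,0,0],[0,0,0,0,0,0,0]]'>/dev/null; python3 th2.py;  python3 -c "
from cov import *
s=grab('scene','s5'); cv2.imwrite('pics/c5.png',cv2.resize(s['image'][140:280,230:370],(560,560))[:,:,::-1])"
```

```text
t 14.1 local [-28.5 -38.9  65.3] phi 90 tilt 40 q [-0.72 -0.38 -0.86  1.26  0.86 -1.8 ] F [-1.5 -0.1  3.8] w 0.004
theta [0.007 0.014 0.021] 633
```

View pics/c5.png

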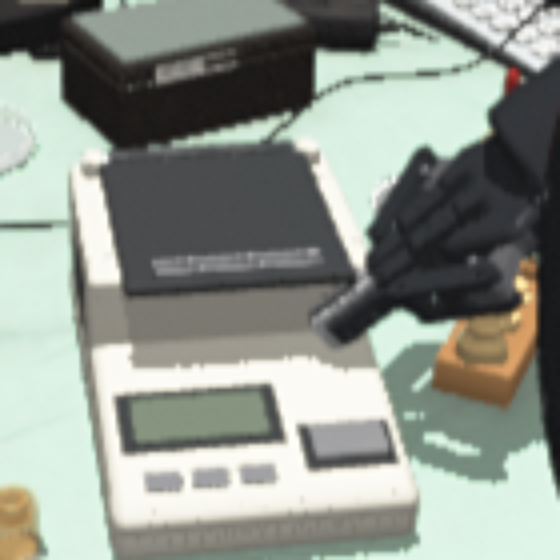

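```bash
python3 -m jog '[[1.6,0,-3.7,0,0,0,0],[6.4,0,-7.7,0,0,0,0],[6.4,0,-7.7,0,0,0,0],[0,0,0,0,0,0,0]]'>/dev/null; python3 th2.py; python3 -c "
from pose import *
plan([((-32,-70,145),90,42,3),((-90,-42,120),0,80.3,10)])"
```

```text
t 14.7 local [-28.5 -63.4  66. ] phi 90 tilt 40 q [-0.79 -0.36 -0.84  1.33  0.85 -1.89] F [ 0.6  0.1 -0. ] w -0.003
theta [0.006 0.013 0.021] 642
(-32, -70, 145) 90 42 3 -> [0.464 0.03  0.145]
[[-18.7,1.0,-18.7,-0.002,0.012,0.0,0],[-18.4,1.1,-18.9,-0.002,0.011,0.0,0],[-18.3,1.1,-19.1,-0.001,0.012,0.0,0]]
(-90, -42, 120) 0 80.3 10 -> [0.43  0.085 0.12 ]
[[0.0,5.8,3.8,0.077,0.052,0.14,0],[0.6,6.0,3.3,0.077,0.053,0.139,0],[1.3,6.2,2.9,0.077,0.052,0.14,0],[2.1,6.1,2.5,0.077,0.053,0.14,0],[2.7,5.9,2.1,0.076,0.052,0.14,0]]
[[3.5,5.7,1.9,0.077,0.052,0.139,0],[4.1,5.3,1.7,0.077,0.053,0.14,0],[4.8,4.7,1.5,0.077,0.052,0.14,0],[5.3,4.2,1.4,0.077,0.052,0.14,0],[5.8,3.6,1.4,0.077,0.053,0.139,0]]
```

```bash
python3 -m jog '[[8,0,-9.6,0,0,0,0],[-18,1,-19,0,0.012,0,0],[-18,1,-19,0,0.012,0,0],[-18,1,-19,0,0.012,0,0]]'>/dev/null; python3 th2.py; python3 -c "
from pose import *
plan([((-90,-42,120),0,80.3,10)])"
```

```text
t 15.25 local [-32.4 -83.2 145.1] phi 90 tilt 42 q [-0.82 -0.47 -0.76  1.54  0.8  -1.94] F [ 0.  -0.6  0.5] w 0.006
theta [0.006 0.014 0.021] 635
(-90, -42, 120) 0 80.3 10 -> [0.43  0.085 0.12 ]
[[-0.7,5.9,4.9,0.076,0.053,0.14,0],[-0.1,6.4,4.5,0.076,0.053,0.14,0],[0.6,6.6,3.9,0.076,0.052,0.14,0],[1.4,6.7,3.5,0.076,0.053,0.14,0],[2.1,6.8,3.1,0.077,0.053,0.14,0]]
[[2.9,6.7,2.7,0.076,0.053,0.139,0],[3.7,6.3,2.4,0.076,0.053,0.14,0],[4.4,6.0,2.1,0.076,0.052,0.14,0],[5.1,5.5,1.9,0.076,0.053,0.14,0],[5.8,4.8,1.9,0.076,0.053,0.14,0]]
```

```bash
python3 -m jog '[[-1,6,5,0.076,0.053,0.14,0],[0,6.4,4.5,0.076,0.053,0.14,0],[0.6,6.6,4,0.076,0.053,0.14,0],[1.4,6.7,3.5,0.076,0.053,0.14,0],[2,6.8,3,0.076,0.053,0.14,0]]' >/dev/null; python3 -m jog '[[3,6.7,2.7,0.076,0.053,0.14,0],[3.7,6.3,2.4,0.076,0.053,0.14,0],[4.4,6,2,0.076,0.053,0.14,0],[5,5.5,2,0.076,0.053,0.14,0],[5.8,4.8,2,0.076,0.053,0.14,0]]' >/dev/null;  python3 th2.py; python3 -c "
from pose import *
plan([((-96,-42,100),0,80.3,2)])
from look import *
w=grab('wrist','w6'); s=w['state']; T=np.eye(4); T[:3,:3]=Ro.from_quat(s['orientation']).as_matrix(); T[:3,3]=s['ee_pos']
w['extrinsics']=T@np.array(w['T_tool_cam']); pickle.dump(w,open('pics/w6.pkl','wb'))"
```

```text
t 16.55 local [-50.1 -39.  117.8] phi 1 tilt 83 q [-0.1  -0.43 -0.6   1.3  -0.05  0.44] F [-0.3  0.5  0.8] w -0.001
theta [0.006 0.013 0.02 ] 612
(-96, -42, 100) 0 80.3 2 -> [0.425 0.089 0.1  ]
[[23.5,-1.1,5.5,-0.001,-0.027,0.01,0],[23.6,-1.4,4.8,-0.001,-0.028,0.01,0]]
```

View pics/w6.png

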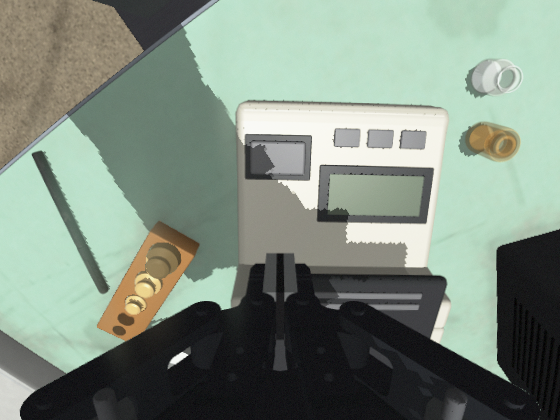

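```bash
python3 -c "
from look import *; from pose import *
w=pickle.load(open('pics/w6.pkl','rb'))
uv=[[277,158],[247,137],[309,137],[311,178],[247,178]]
print(np.array([L(p) for p in onplane(w,uv,.047)]).round(1)); print([L(p).round(1) for p in depthpt(w,uv[:1])])
plan([((-95,-42,95),0,80.3,3)])"
```

```text
[[ -86.9  -40.8   47. ]
 [-100.2  -60.    47. ]
 [-101.   -20.8   47. ]
 [ -73.7  -18.    47. ]
 [ -72.8  -60.6   47. ]]
[array([-87. , -40.8,  47. ])]
(-95, -42, 95) 0 80.3 3 -> [0.426 0.088 0.095]
[[15.6,-0.6,5.3,0.001,-0.018,0.011,0],[15.6,-0.8,5.1,0.001,-0.018,0.01,0],[15.8,-0.9,4.8,0.0,-0.018,0.011,0]]
```

```bash
python3 -m jog '[[15.6,-1,5.3,0,-0.018,0.01,0],[15.6,-1,5,0,-0.018,0.01,0],[15.8,-1,5,0,-0.018,0.01,0],[0,0,0,0,0,0,0]]' >/dev/null; python3 th2.py; python3 -c "
from pose import *
plan([((-89,-41,57),0,80.3,3)])"
```

```text
t 17.15 local [-94.9 -43.8  95.6] phi 2 tilt 80 q [-0.04 -0.63 -0.78  1.27 -0.08  0.51] F [0.3 0.5 0.4] w -0.001
theta [0.007 0.014 0.023] 414
(-89, -41, 57) 0 80.3 3 -> [0.431 0.086 0.057]
[[0.6,0.8,13.2,0.002,0.002,0.001,0],[0.6,0.9,13.2,0.002,0.001,0.002,0],[0.6,0.8,13.2,0.002,0.002,0.001,0]]
```

```bash
python3 -m jog '[[0.6,0.8,13,0,0,0,0],[0.6,0.9,13,0,0,0,0],[0.6,0.8,12,0,0,0,0],[0,0,0,0,0,0,0]]' >/dev/null; python3 -c "
from pose import *
st()"; for i in 1 2 3; do python3 -m jog '[[0,0,2,0,0,0,0],[0,0,2,0,0,0,0],[0,0,0,0,0,0,0]]' | egrep 'ee_pos|force'; done
```

```text
t 17.7 local [-90.  -41.7  56.7] phi 1 tilt 80 q [-0.04 -0.58 -0.82  1.18 -0.08  0.52] F [ 0.6  0.6 -0.4] w -0.002
ee_pos: [0.4316, 0.0853, 0.0546]
force: [0.5, 0.9, 0.3]
ee_pos: [0.4319, 0.0849, 0.0503]
force: [-0.3, 0.3, 0.2]
ee_pos: [0.4327, 0.0846, 0.0466]
force: [-0.8, -0.2, 2.1]
```

```bash
for i in 1 2; do python3 -m jog '[[0,0,1,0,0,0,0],[0,0,1,0,0,0,0],[0,0,0,0,0,0,0]]' | egrep 'ee_pos|force'; done;  python3 -m jog '[[0,0,1,0,0,0,0],[0,0,0,0,0,0,0]]' | egrep 'ee_pos|force'
```

```text
ee_pos: [0.433, 0.0844, 0.0447]
force: [-1.7, -0.5, 3.8]
ee_pos: [0.4333, 0.0842, 0.043]
force: [-4.8, 1.3, 8.5]
ee_pos: [0.4334, 0.0842, 0.0429]
force: [-10.4, 2.5, 19.8]
```

```bash
python3 -m jog '[[0,0,0,0,0,0,0],[0,0,-3,0,0,0,0],[0,0,-6,0,0,0,0],[0,0,-20,0,0,0,0],[0,0,-40,0,0,0,0]]' >/dev/null;  python3 -m jog '[[0,0,-40,0,0,0,0],[0,0,0,0,0,0,0],[0,0,0,0,0,0,0]]' >/dev/null; python3 th2.py; python3 -c "
from look import *; from pose import *
w=grab('wrist'); s=w['state']; T=np.eye(4); T[:3,:3]=Ro.from_quat(s['orientation']).as_matrix(); T[:3,3]=s['ee_pos']
w['extrinsics']=T@np.array(w['T_tool_cam'])
v,u=np.mgrid[0:420,0:560]; uv=np.c_[u.ravel(),v.ravel()]; uv=uv[w['z_map'].ravel()>.1]; p=depthpt(w,uv); l=np.array([(p-C)@X*1000,(p-C)@Y*1000,p[:,2]*1000]).T
k=(abs(l[:,0]+87)<5)&(abs(l[:,1]+41)<10); print('key z',np.median(l[k,2]),k.sum())
s=grab('scene','s7'); d=grab('side','d7'); cv2.imwrite('pics/c7.png',np.vstack([s['image'][130:310,200:400],d['image'][130:310,200:400]]).repeat(1,0)[:,:,::-1])"
```

```text
t 20.82 local [-105.3  -41.6  148.3] phi 1 tilt 80 q [-0.02 -0.65 -0.69  1.37 -0.09  0.54] F [-0.4 -0.2 -0.7] w -0.001
theta [0.007 0.014 0.022] 635
key z 47.92509728306146 302
```

View pics/c7.png

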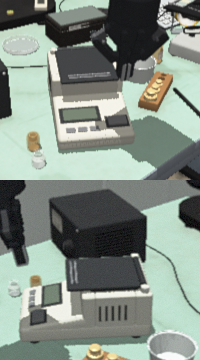

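```bash
python3 -c "
from station import robot
print(robot.sign_off())"
```

```text
the job is handed in; nothing more can be done
None
```

The cover is shut, the measuring key has been pressed fully down and released, and the job is handed in at about 21 s of robot time. No verdict was reported.

- **Cover:** I tipped it from behind with the closed fingers. I caught it from beneath at the right front corner at about 0.55 rad and held it there for over 0.4 s. Then I lowered it at about 0.2 rad/s until it rested on the block. No more than about 2 N showed at the wrist while I pushed and carried it.
- **Key:** I pressed at right angles to the deck. It moved about 4 mm to its stop, with about 22 N on the wrist, and then I let it come up.

**Last checks**
- **Cover angle:** reads 0.014 rad, and stayed the same once the fingers were clear. I put that offset down to the calibration.
- **Key height:** the top face is back at 48 mm, so the key is up.
- **Vials and beaker:** they look undisturbed in the final pictures, judged by eye.
- **Cuvette:** it can't be seen under the shut cover. The fingers never entered the compartment.
- **Robot:** the tool is about 100 mm above the key, with no contact force on it.

**What disagreed**
- **Cover angle from the pictures:** the first method failed on single frames below about 0.6 rad, reading about -0.05, so I replaced it with one that uses the cover's top face.
- **Contact at the end of lowering:** the tool felt a brief 3.8 N upward force, probably the fingertip touching the deck.
- **Arm near its limit:** it came up against its shoulder range while moving round to the front, so I caught the cover from more to the side than planned.

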